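# Put the terracotta cup in the dust-extraction box and slide its guard window shut

## Robot

A 6-joint arm with a two-finger parallel gripper is mounted at the origin on the work surface. World frame = base frame: x ahead of the robot, y to its left, z up, the work surface at z = 0. Lengths are in m, angles in rad, forces in N, time in s.
With the tool pointing down it reaches from about 0.35 to 0.975 m from the base axis. Payload 4.9 kg.
Tool frame: the origin (TCP) lies midway between the tips of the shut fingers; the grasp point (between the pads) lies 19 mm behind it; z points along the fingers, y is the line along which they close (so a half turn about z gives the same grasp; the last joint's range is limited). The gripper opens to 85 mm and grips with 20 to 120 N. Pads are 22 mm wide; open, the fingers measure 114 mm over their backs; the gripper's body (76 mm by 85 mm) begins 54 mm behind the grasp point. The pads swing forward as they close: fully open they stand 13 mm farther back than shut.
Start: joints at [-1.234, 0.053, 1.613, -0, 1.476, -0.119], TCP at [0.275, -0.561, 0.231] pointing down, gripper open.
Joint ranges: [-3.01, 3.01], [-1.01, 2.22], [0.06, 2.58], [-1.02, 4.17], [0.09, 2.62], [-3.14, 3.14]. Speed limits (rad/s): [2.57, 2.57, 3.14, 3.14, 3.14, 3.14].

## Interface

Orientations are given as a rotation vector (axis times angle).
In Python, from station import ctrl gives the robot as it stands.
- The arm moves only by the shell command python3 -m handwheel 'ROWS' [FORCE]. ROWS is JSON, a list of rows, each an object with "gripper": the gripper command: -1 is fully open, 1 is shut, values between are in proportion; "offset": the shift along the tool's x, y, z in mm, a list of three; "rotation": the turn, a rotation vector about the tool's x, y, z in rad, a list of three. A call has exactly 8 rows; each row is the pose to reach, as a shift and turn from the pose commanded when the call began, along the tool's axes at that moment; what a row does not reach only later rows make up. A row lasts 1/8 s, in which the tool goes at most 62.5 mm and 10.7 degrees, less where a joint would pass 70% of its speed; a pose out of reach is approached as far as the arm can. A call with a gripper value outside its range is refused whole. The fingers move at their own pace and stop on an object; FORCE is the grip in N (left out, the last holds). Time passes only in rows, so rows that repeat a pose let the fingers close, or fill a call up. It gives the time, the measured TCP pose, the force, the opening and the grip force at its end, in the units of the state.
- ctrl.get_obs(): the state, without advancing time (a new reading comes with each control period).
- ctrl.get_image(name): name is "scene" or "top" or "wrist"; returns a dict with "image" (420x560x3 uint8, red, green, blue), "fovy" (degrees; the focal length in pixels is half the picture's height over the tangent of half this angle, whatever the lens; pixels are square), "cx", "cy" (the principal point, pixels), "xyz" and "attitude" of the camera in the world. Camera axes: x right, y up, looking along -z (the intrinsics and any distortion apply to the point x, -y, -z); pixel columns grow to the right and rows downward; lengths in m; the calibration is good to about 2 mm. A picture is of the moment at which its call begins. There is no depth.
- ctrl.finish_job(): hands the job in; it is judged then, once.
The state is a dict: "t": time; "q": joint angles; "dq": joint speeds; "effort": joint torques, N m; "tool_pos": TCP position; "tool_rot": TCP orientation; "contact_force": force on the tool from outside, world axes, zero at the start; "wrist_torque": the same for the moment, N m; "opening": finger opening in m; "grip_force": force on a finger pad.
Only numpy, scipy, OpenCV 4.12 (cv2) and the standard library are available. Lean on these libraries where they do the work, as an engineer would, in place of code of your own. Each camera call takes 0.05 s, during which the arm holds its last target. There are 200 camera calls.

## Task

Set the terracotta cup down gently, upright, in the open bay of the dust-extraction box, then slide the box's clear guard window fully shut over it by its red handle. Leave the blue cup standing where it is.

Things in the scene. Friction and masses are not known exactly. Their poses are not given: they have to be found in the camera images.
- red_cup_center (a point): Centre (half-way up, on the axis) of the orange-brown terracotta cup: loose, round, straight-sided, open; 54 mm across, 65 mm tall, wall 4 mm, about 0.12 kg. Stands on a 12 mm plywood ware board with a blue cup and a green lidded jar of like size, in any order, at least 120 mm between centres. z is its axis, up.
- blue_cup_center (a point): Centre of the blue cup, a loose bystander of the same shape and size on the same board. z is its axis, up.
- bay (a point): Floor centre of the bay of the fixed white extraction box (230 x 430 mm; deck 88, tracks 98 mm above the table). Bay floor 6 mm above the table; walls 100 mm from this point in x and y; open on top where the window is drawn back; a standing cup clears the window. z up; y runs along the track, from the decked half (hose end) to the bay, the way the window shuts.
- handle (a point): Grip point of the red handle, mid-window, 123 mm above the table: upright bar 70 mm along x, 14 mm along y, top 13 mm above it, window face 29 mm below. Clear window, yellow frame, 212 mm square, slides along the bay's y: handle at y = 0 in bay axes (above the bay's centre) when shut, at a stop; -200 mm fully open; starts at -160 to -200. Friction 2.5 N, stays put. Axes as the bay's.
Things that resemble listed ones, but are neither listed nor needed, are in the scene too. Of the things that look like the part that bears red_cup_center, the smallest one is meant.

How it is judged:
By the outcome, as a careful person would: the job done as asked, in the order asked, and still so for the second after the job is handed in, with the robot touching nothing.
It also fails if it takes over 51 s, if anything falls off the work surface, if the arm or the gripper's body presses on something with over 40 N, if the wrist force passes 120 N, or if a joint passes its speed limit or range.

## Working session

There is one attempt and no reset: what is moved stays moved. The work goes in short steps, Python scripts to look and compute and a shell command to move; the robot and the scene stay as the last step left them, time stands still between calls to the robot, and variables do not carry over. Pictures are saved under pics/ and viewed, at most 10 in all, crops included, and the job is handed in when it is done.

```bash
mkdir -p pics; ls; python3 - <<'E'
from station import ctrl
import cv2,json
o=ctrl.get_obs(); print(o)
for n in("scene","top"):
    d=ctrl.get_image(n); cv2.imwrite(f"pics/{n}0.png",d["image"][:,:,::-1]); print(n,{k:v for k,v in d.items() if k!="image"})
E
```

```text
pics
{'t': 0.0, 'q': array([-1.23401965e+00,  5.33675061e-02,  1.61431477e+00,  3.30145237e-05,
        1.47598658e+00, -1.19005221e-01]), 'dq': array([ 0.00113376, -0.00020993, -0.00112273, -0.00156697, -0.00227426,
        0.00062209]), 'effort': array([-2.28924684e-03, -3.93692458e+01, -3.70173669e+01, -2.39386800e-04,
        7.08375723e-03,  4.12269983e-06]), 'tool_pos': array([ 0.27489982, -0.56059915,  0.23004401]), 'tool_rot': array([-3.05835400e+00, -7.09287694e-01,  3.02892027e-04]), 'contact_force': array([0.06875201, 0.22000039, 0.99271215]), 'wrist_torque': array([-0.00348787, -0.00840042,  0.01674663]), 'grip_force': 0.0, 'opening': 0.08540205370149669}
scene {'fovy': 57.03925534055983, 'cx': 275.8492332007987, 'cy': 206.46951285759584, 'xyz': array([0.98623367, 0.04208364, 0.66428867]), 'attitude': array([0.65911735, 0.47288384, 1.20242919])}
top {'fovy': 50.77418839632879, 'cx': 279.4357990693208, 'cy': 209.1659372700767, 'xyz': array([0.35715373, 0.20504372, 0.99137879]), 'attitude': array([ 0.13766664, -0.07617799, -1.57856642])}
```

View pics/scene0.png

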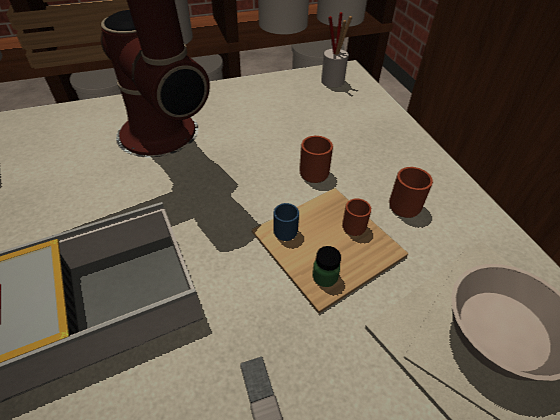

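View pics/top0.png

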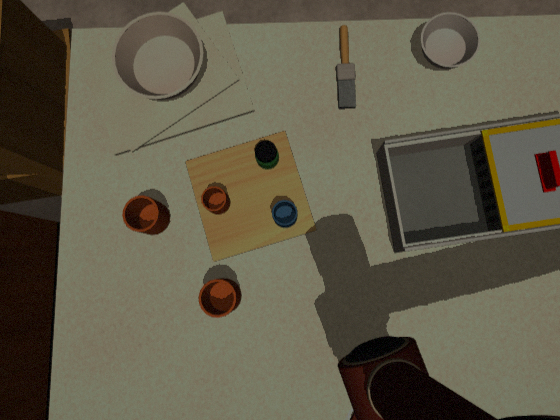

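The scene view shows the small terracotta cup at (357,217), blue at (286,222) and the jar at (327,265), all on the board; two larger terracotta decoys stand off the board. In the top view red is at (215,199), blue at (285,213), the bay at about (440,190), and the red handle at (548,172).

```bash
cat > h.py <<'E'
import numpy as np,cv2
from scipy.spatial.transform import Rotation as R
def ray(d,u,v):
    f=210/np.tan(np.radians(d["fovy"])/2)
    r=R.from_rotvec(d["attitude"]).apply([(u-d["cx"])/f,-(v-d["cy"])/f,-1.]); return np.array(d["xyz"]),r
def onz(d,u,v,z):
    c,r=ray(d,u,v); return c+r*(z-c[2])/r[2]
def proj(d,p):
    f=210/np.tan(np.radians(d["fovy"])/2)
    q=R.from_rotvec(d["attitude"]).inv().apply(np.array(p)-d["xyz"]); return np.array([d["cx"]-f*q[0]/q[2],d["cy"]+f*q[1]/q[2]])
def blobs(im,lo,hi,amin=60):
    m=cv2.inRange(cv2.cvtColor(im,cv2.COLOR_RGB2HSV),lo,hi)
    cs=cv2.findContours(m,cv2.RETR_EXTERNAL,cv2.CHAIN_APPROX_NONE)[0]
    return [c for c in cs if cv2.contourArea(c)>amin]
E
python3 - <<'E'
from h import *
from station import ctrl
np.set_printoptions(precision=4,suppress=True)
for n in("top","scene"):
    d=ctrl.get_image(n); im=d["image"]
    for nm,lo,hi in(("red",(0,130,60),(14,255,255)),("blue",(100,100,25),(125,255,255)),("handle",(172,150,60),(180,255,255)),("yellow",(20,170,100),(32,255,255))):
        for c in blobs(im,lo,hi):
            e=cv2.fitEllipse(c); b=cv2.boundingRect(c)
            print(n,nm,b,np.round(e[0],1),np.round(e[1],1),"z77",onz(d,*e[0],.077)[:2],"z44.5",onz(d,*e[0],.0445)[:2])
    if n=="top":
        print("corners", [onz(d,u,v,.098)[:2] for u,v in((384,143),(403,247),(482,130),(503,230))])
        cv2.imwrite("pics/box.png",cv2.resize(im[105:260,365:560],None,fx=3.8,fy=3.8,interpolation=cv2.INTER_CUBIC)[:,:,::-1])
E
```

```text
top red (199, 279, 37, 39) [217.1 297.7] [36.6 37.8] z77 [0.3017 0.3693] z44.5 [0.2997 0.3752]
top red (122, 195, 37, 37) [140.3 213.2] [34.6 36.4] z77 [0.4779 0.5345] z44.5 [0.4822 0.5462]
top red (201, 185, 25, 28) [213.2 198.2] [24.2 25.1] z77 [0.5078 0.3798] z44.5 [0.5131 0.386 ]
top red (535, 151, 25, 41) [547.9 168.6] [20.2 45.2] z77 [ 0.5595 -0.3145] z44.5 [ 0.5667 -0.333 ]
top blue (272, 200, 25, 27) [284.2 213.1] [23.6 25.1] z77 [0.4742 0.2304] z44.5 [0.4783 0.2313]
top yellow (482, 119, 78, 113) [531. 173.] [ 89.5 112.6] z77 [ 0.551  -0.2796] z44.5 [ 0.5578 -0.2968]
corners [array([0.6144, 0.0227]), array([ 0.4002, -0.0064]), array([ 0.638 , -0.1777]), array([ 0.4319, -0.2045])]
scene red (345, 199, 26, 18) [358.  207.4] [17.1 25.6] z77 [0.5088 0.3787] z44.5 [0.4823 0.3973]
scene red (397, 167, 36, 23) [414.5 178.1] [21.3 35.4] z77 [0.4634 0.5416] z44.5 [0.4345 0.5693]
scene red (301, 136, 32, 19) [316.7 145.1] [18.4 31. ] z77 [0.2854 0.3748] z44.5 [0.2466 0.3932]
scene red (119, 121, 29, 31) [131.3 138.2] [17.5 32.6] z77 [ 0.1233 -0.0603] z44.5 [ 0.0756 -0.066 ]
scene red 
[... 384 characters left out ...]
cene red (190, 15, 28, 13) [202.2  21. ] [11.  31.1] z77 [-0.5648  0.2411] z44.5 [-0.6506  0.2522]
scene red (237, 10, 22, 13) [247.6  15.8] [10.9 26.4] z77 [-0.5666  0.4214] z44.5 [-0.6526  0.4424]
scene red (308, 4, 10, 11) [312.2   8.7] [ 9.1 11.6] z77 [-0.5653  0.694 ] z44.5 [-0.6511  0.7301]
scene red (238, 0, 15, 10) [244.8   4.6] [ 9.1 16.6] z77 [-0.6873  0.4412] z44.5 [-0.7799  0.4633]
scene blue (274, 203, 25, 38) [285.6 221. ] [23.8 39.1] z77 [0.4999 0.2216] z44.5 [0.473  0.2315]
scene yellow (25, 307, 44, 45) [ 18.5 319.1] [56.7 93.2] z77 [ 0.5735 -0.2631] z44.5 [ 0.5507 -0.28  ]
scene yellow (48, 239, 16, 65) [ 56.5 269. ] [ 7.8 68.9] z77 [ 0.4872 -0.2111] z44.5 [ 0.4596 -0.2251]
```

View pics/box.png

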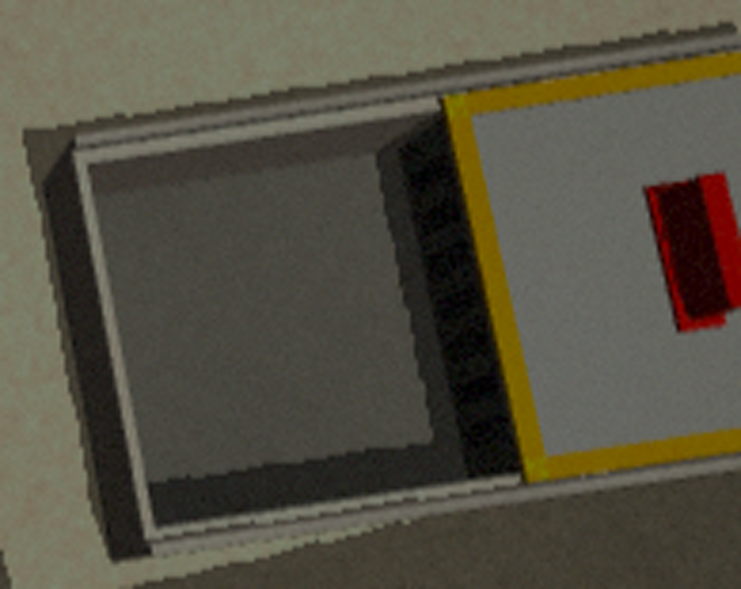

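The crop shows the end wall's top strip from (75,150) to (150,540), with its inner edge from (90,165) to (157,525). The window frame's front edge runs from (445,97) to (530,483), and the handle top spans about x 645–725, y 175–330.

```bash
python3 - <<'E'
from h import *
from station import ctrl
np.set_printoptions(precision=4,suppress=True)
d=ctrl.get_image("top")
g=lambda a,b,z:onz(d,365+a/3.8,105+b/3.8,z)[:2]
A,B=g(445,97,.096),g(530,483,.096); bx=(A-B)/np.linalg.norm(A-B); by=np.array([-bx[1],bx[0]])
print("win",A,B,np.linalg.norm(A-B),"ang",np.degrees(np.arctan2(bx[1],bx[0])))
H=(A+B)/2-.106*by; print("handle",H)
for n,a,b,z in(("outer",75,150,.088),("outer",150,540,.088),("inner",90,165,.088),("inner",157,525,.088),("side+",440,103,.098),("side+",75,150,.098),("side-",520,478,.098),("floorfar",378,155,.006),("floorfar",432,440,.006),("basecorner",25,130,0),("basecorner",110,560,0),("hand top",652,188,.136),("hand top",685,328,.136),("hand top",700,175,.136),("hand top",728,312,.136)):
    p=g(a,b,z)-H; print(n,np.array([p@bx,p@by]))
E
```

```text
win [ 0.6375 -0.1787] [ 0.4279 -0.208 ] 0.21168530523016155 ang 7.958523627816318
handle [ 0.5474 -0.2983]
outer [0.1101 0.3053]
outer [-0.1058  0.3042]
inner [0.1005 0.2987]
inner [-0.0985  0.2991]
side+ [0.1025 0.1102]
side+ [0.1076 0.3077]
side- [-0.1025  0.1114]
floorfar [0.0997 0.1098]
floorfar [-0.0718  0.1137]
basecorner [0.1493 0.3112]
basecorner [-0.1126  0.3076]
hand top [0.0322 0.0321]
hand top [-0.0412  0.0322]
hand top [0.0351 0.007 ]
hand top [-0.0364  0.0094]
```

Bay ≈ (0.520, −0.100), handle ≈ (0.547, −0.298), which puts the handle 199 mm back, within the stated range. Box yaw is 8.0°, and the cup is at (0.508, 0.379). Next I write a calculator for the move rows.

```bash
cat > to.py <<'E'
import sys; from h import *
from station import ctrl
x,y,z,yaw=map(float,sys.argv[1:5]); o=ctrl.get_obs(); c=R.from_rotvec(o["tool_rot"])
t=R.from_euler("z",yaw,degrees=True)*R.from_rotvec([np.pi,0,0])
print("t",round(o["t"],2),"pos",np.round(o["tool_pos"],4),"off",np.round(c.inv().apply(np.array([x,y,z])-o["tool_pos"])*1e3,1),"rot",np.round((c.inv()*t).as_rotvec(),3),"F",np.round(o["contact_force"],1),"open",round(o["opening"],4))
E
python3 to.py .508 .379 .23 8
```

```text
t 0.25 pos [ 0.275  -0.5609  0.2307] off [ 622.9 -741.4    1.5] rot [-0.001  0.     0.316] F [-0.5 -0.1 -0.1] open 0.0851
```

```bash
python3 -m handwheel '[{"gripper":-1,"offset":[40,-48,0],"rotation":[0,0,0.1]},{"gripper":-1,"offset":[80,-95,0],"rotation":[0,0,0.2]},{"gripper":-1,"offset":[120,-143,0],"rotation":[0,0,0.316]},{"gripper":-1,"offset":[160,-190,0],"rotation":[0,0,0.316]},{"gripper":-1,"offset":[200,-238,0],"rotation":[0,0,0.316]},{"gripper":-1,"offset":[240,-286,0],"rotation":[0,0,0.316]},{"gripper":-1,"offset":[280,-333,0],"rotation":[0,0,0.316]},{"gripper":-1,"offset":[312,-371,0],"rotation":[0,0,0.316]}]' 30; python3 to.py .508 .379 .21 8
```

```text
t: 1.25
tool_pos: [0.392, -0.0886, 0.2315]
tool_rot: [3.133, 0.221, 0.002]
contact_force: [0.2, -0.1, 0.2]
opening: 0.0855
grip_force: 0.0
t 1.25 pos [ 0.392  -0.0886  0.2315] off [ 180.3 -446.7   21.5] rot [ 0.    -0.001  0.001] F [ 0.2 -0.1  0.2] open 0.0855
```

```bash
python3 -m handwheel '[{"gripper":-1,"offset":[23,-56,2],"rotation":[0,0,0]},{"gripper":-1,"offset":[46,-112,5],"rotation":[0,0,0]},{"gripper":-1,"offset":[69,-168,8],"rotation":[0,0,0]},{"gripper":-1,"offset":[92,-224,11],"rotation":[0,0,0]},{"gripper":-1,"offset":[115,-280,14],"rotation":[0,0,0]},{"gripper":-1,"offset":[138,-336,17],"rotation":[0,0,0]},{"gripper":-1,"offset":[160,-392,20],"rotation":[0,0,0]},{"gripper":-1,"offset":[180,-447,22],"rotation":[0,0,0]}]'
python3 - <<'E'
from h import *
from station import ctrl
d=ctrl.get_image("wrist"); im=d["image"]; cv2.imwrite("pics/w1.png",im[:,:,::-1]); o=ctrl.get_obs(); print(o["tool_pos"],d["xyz"])
for c in blobs(im,(0,110,40),(14,255,255),300):
    e=cv2.fitEllipse(cv2.convexHull(c)); print(cv2.boundingRect(c),np.round(e,1) if 0 else e,onz(d,*e[0],.077),onz(d,*e[0],.0445))
print(proj(d,[.508,.379,.077]),proj(d,[.508,.379,.012]))
E
```

```text
t: 2.25
tool_pos: [0.508, 0.3791, 0.2089]
tool_rot: [3.134, 0.22, -0.0]
contact_force: [0.5, -1.6, 0.9]
opening: 0.0854
grip_force: 0.0
[0.50803171 0.38460259 0.20756031] [0.5863892  0.39024361 0.35191825]
(237, 306, 63, 65) ((269.03411865234375, 344.57373046875), (64.78694152832031, 76.5730209350586), 1.3705434799194336) [0.34009496 0.36875337 0.077     ] [0.31097881 0.36621286 0.0445    ]
(253, 159, 58, 66) ((281.5281677246094, 192.3467254638672), (57.9771842956543, 66.57907104492188), 177.02325439453125) [0.51305548 0.37929209 0.077     ] [0.50438619 0.37799744 0.0445    ]
(68, 158, 113, 94) ((123.91107940673828, 203.4974365234375), (89.43620300292969, 116.09410858154297), 70.12910461425781) [0.48196539 0.52344316 0.077     ] [0.46962072 0.5391896  0.0445    ]
[281.07929353 197.60612351] [281.03175531 181.64944898]
```

View pics/w1.png

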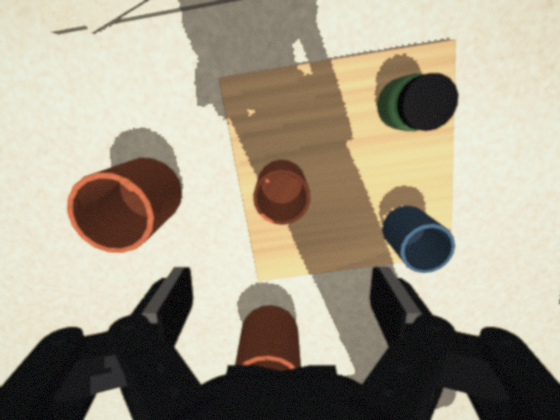

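The wrist view shows the terracotta cup's rim centred at about (281,197). That matches the predicted (281,198), and the space beside it is clear for the fingers. I descend and grip.

```bash
python3 to.py .508 .379 .03 8; python3 -m handwheel '[{"gripper":-1,"offset":[0,0,40],"rotation":[0,0,0]},{"gripper":-1,"offset":[0,0,80],"rotation":[0,0,0]},{"gripper":-1,"offset":[0,0,115],"rotation":[0,0,0]},{"gripper":-1,"offset":[0,0,145],"rotation":[0,0,0]},{"gripper":-1,"offset":[0,0,165],"rotation":[0,0,0]},{"gripper":-1,"offset":[0,0,175],"rotation":[0,0,0]},{"gripper":-1,"offset":[0,0,180],"rotation":[0,0,0]},{"gripper":-1,"offset":[0,0,180],"rotation":[0,0,0]}]'; python3 to.py .508 .379 .03 8
```

```text
t 2.3 pos [0.508  0.3846 0.2076] off [ -0.8   6.3 177.5] rot [-0.004  0.     0.004] F [-3.   0.1  0.2] open 0.0856
t: 3.3
tool_pos: [0.5084, 0.3773, 0.03]
tool_rot: [-3.133, -0.219, -0.002]
contact_force: [-0.7, 0.1, 0.6]
opening: 0.0853
grip_force: 0.0
t 3.3 pos [0.5084 0.3773 0.03  ] off [-0.2 -1.7  0. ] rot [-0.    -0.001  0.   ] F [-0.7  0.1  0.6] open 0.0853
```

```bash
python3 -m handwheel '[{"gripper":0,"offset":[0,-2,0],"rotation":[0,0,0]},{"gripper":0.3,"offset":[0,-2,0],"rotation":[0,0,0]},{"gripper":0.6,"offset":[0,-2,0],"rotation":[0,0,0]},{"gripper":1,"offset":[0,-2,0],"rotation":[0,0,0]},{"gripper":1,"offset":[0,-2,0],"rotation":[0,0,0]},{"gripper":1,"offset":[0,-2,0],"rotation":[0,0,0]},{"gripper":1,"offset":[0,-2,-15],"rotation":[0,0,0]},{"gripper":1,"offset":[0,-2,-40],"rotation":[0,0,0]}]' 30; python3 to.py .52 -.1 .22 8
```

```text
t: 4.3
tool_pos: [0.5061, 0.378, 0.068]
tool_rot: [3.132, 0.219, -0.006]
contact_force: [-0.2, 0.3, -1.5]
opening: 0.0529
grip_force: 31.9
t 4.3 pos [0.5061 0.378  0.068 ] off [ -53.4  475.5 -150.9] rot [0.002 0.004 0.   ] F [-0.2  0.3 -1.5] open 0.0529
```

```bash
python3 -m handwheel '[{"gripper":1,"offset":[0,0,-30],"rotation":[0,0,0]},{"gripper":1,"offset":[0,0,-70],"rotation":[0,0,0]},{"gripper":1,"offset":[-3,20,-105],"rotation":[0,0,0]},{"gripper":1,"offset":[-7,60,-120],"rotation":[0,0,0]},{"gripper":1,"offset":[-12,105,-125],"rotation":[0,0,0]},{"gripper":1,"offset":[-17,150,-125],"rotation":[0,0,0]},{"gripper":1,"offset":[-22,195,-125],"rotation":[0,0,0]},{"gripper":1,"offset":[-27,240,-125],"rotation":[0,0,0]}]'; python3 to.py .52 -.1 .19 8
```

```text
t: 5.3
tool_pos: [0.5136, 0.136, 0.1941]
tool_rot: [3.134, 0.22, -0.001]
contact_force: [0.6, -0.4, -1.6]
opening: 0.053
grip_force: 32.0
t 5.3 pos [0.5136 0.136  0.1941] off [-26.6 234.6   4.2] rot [0.    0.001 0.   ] F [ 0.6 -0.4 -1.6] open 0.053
```

```bash
python3 -m handwheel '[{"gripper":1,"offset":[-5,45,0],"rotation":[0,0,0]},{"gripper":1,"offset":[-10,90,0],"rotation":[0,0,0]},{"gripper":1,"offset":[-15,135,0],"rotation":[0,0,0]},{"gripper":1,"offset":[-20,175,0],"rotation":[0,0,0]},{"gripper":1,"offset":[-23,205,0],"rotation":[0,0,0]},{"gripper":1,"offset":[-25,225,0],"rotation":[0,0,0]},{"gripper":1,"offset":[-26,235,0],"rotation":[0,0,0]},{"gripper":1,"offset":[-26,235,0],"rotation":[0,0,0]}]'; python3 to.py .52 -.1 .026 8; python3 - <<'E'
from h import *
from station import ctrl
d=ctrl.get_image("wrist"); cv2.imwrite("pics/w2.png",d["image"][:,:,::-1])
p=np.array([.5197,-.1003]);bx=np.array([.9904,.1385]);by=np.array([-.1385,.9904])
for a,b in((-.1,.1),(.1,.1)): print("wall top",proj(d,[*(p+a*bx+b*by),.088]))
print("window corners",[proj(d,[*(p+a*bx-.093*by),.096]) for a in(-.106,.106)])
E
```

```text
t: 6.3
tool_pos: [0.5213, -0.0987, 0.1942]
tool_rot: [-3.133, -0.219, 0.0]
contact_force: [0.3, 0.5, -2.0]
opening: 0.0533
grip_force: 32.0
t 6.3 pos [ 0.5213 -0.0987  0.1942] off [ -1.4   1.2 168.2] rot [-0.001  0.    -0.   ] F [ 0.3  0.5 -2. ] open 0.0533
wall top [177.45366541 307.91513106]
wall top [149.45380955  80.94494621]
window corners [array([382.33951929, 318.65779465]), array([412.5274187 ,  70.99377606])]
```

View pics/w2.png

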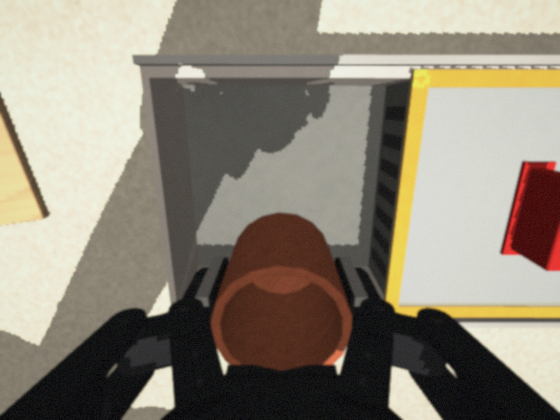

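The wrist view shows the cup held upright over the bay. The wall corner at (150,80) and the window corner at (412,71) are where predicted, so I lower the cup.

```bash
python3 -m handwheel '[{"gripper":1,"offset":[0,0,30],"rotation":[0,0,0]},{"gripper":1,"offset":[0,0,70],"rotation":[0,0,0]},{"gripper":1,"offset":[0,0,105],"rotation":[0,0,0]},{"gripper":1,"offset":[0,0,130],"rotation":[0,0,0]},{"gripper":1,"offset":[0,0,148],"rotation":[0,0,0]},{"gripper":1,"offset":[0,0,158],"rotation":[0,0,0]},{"gripper":1,"offset":[0,0,164],"rotation":[0,0,0]},{"gripper":1,"offset":[0,0,164],"rotation":[0,0,0]}]'; python3 to.py .52 -.1 .024 8
```

```text
t: 7.35
tool_pos: [0.5216, -0.0988, 0.0306]
tool_rot: [3.134, 0.219, 0.001]
contact_force: [-0.4, 1.1, -1.4]
opening: 0.0531
grip_force: 32.0
t 7.35 pos [ 0.5216 -0.0988  0.0306] off [-1.8  1.   6.6] rot [ 0. -0.  0.] F [-0.4  1.1 -1.4] open 0.0531
```

```bash
python3 -m handwheel '[{"gripper":1,"offset":[0,0,1],"rotation":[0,0,0]},{"gripper":1,"offset":[0,0,1.5],"rotation":[0,0,0]},{"gripper":1,"offset":[0,0,2],"rotation":[0,0,0]},{"gripper":1,"offset":[0,0,2.5],"rotation":[0,0,0]},{"gripper":1,"offset":[0,0,3],"rotation":[0,0,0]},{"gripper":1,"offset":[0,0,3.5],"rotation":[0,0,0]},{"gripper":1,"offset":[0,0,4],"rotation":[0,0,0]},{"gripper":1,"offset":[0,0,4],"rotation":[0,0,0]}]'; python3 to.py .52 -.1 .024 8
```

```text
t: 8.35
tool_pos: [0.5213, -0.0988, 0.0262]
tool_rot: [-3.134, -0.219, 0.0]
contact_force: [-0.6, 0.1, -1.6]
opening: 0.0532
grip_force: 32.0
t 8.35 pos [ 0.5213 -0.0988  0.0262] off [-1.4  1.   2.2] rot [-0.  0.  0.] F [-0.6  0.1 -1.6] open 0.0532
```

Still hanging, by about 2 mm. I creep down.

```bash
python3 -m handwheel '[{"gripper":1,"offset":[0,0,0.5],"rotation":[0,0,0]},{"gripper":1,"offset":[0,0,0.8],"rotation":[0,0,0]},{"gripper":1,"offset":[0,0,1.1],"rotation":[0,0,0]},{"gripper":1,"offset":[0,0,1.4],"rotation":[0,0,0]},{"gripper":1,"offset":[0,0,1.7],"rotation":[0,0,0]},{"gripper":1,"offset":[0,0,2],"rotation":[0,0,0]},{"gripper":1,"offset":[0,0,2],"rotation":[0,0,0]},{"gripper":1,"offset":[0,0,2],"rotation":[0,0,0]}]'; python3 to.py .52 -.1 .024 8
```

```text
t: 9.35
tool_pos: [0.5214, -0.0988, 0.0245]
tool_rot: [3.134, 0.219, -0.0]
contact_force: [-1.8, 0.2, 2.0]
opening: 0.0532
grip_force: 32.3
t 9.35 pos [ 0.5214 -0.0988  0.0245] off [-1.5  1.   0.5] rot [0. 0. 0.] F [-1.8  0.2  2. ] open 0.0532
```

Contact: the force rose by 3.6 N. I release gradually, then rise.

```bash
python3 -m handwheel '[{"gripper":0.2,"offset":[0,0,0],"rotation":[0,0,0]},{"gripper":0,"offset":[0,0,0],"rotation":[0,0,0]},{"gripper":-0.3,"offset":[0,0,0],"rotation":[0,0,0]},{"gripper":-0.7,"offset":[0,0,0],"rotation":[0,0,0]},{"gripper":-1,"offset":[0,0,0],"rotation":[0,0,0]},{"gripper":-1,"offset":[0,0,0],"rotation":[0,0,0]},{"gripper":-1,"offset":[0,0,-10],"rotation":[0,0,0]},{"gripper":-1,"offset":[0,0,-30],"rotation":[0,0,0]}]'; python3 -m handwheel '[{"gripper":-1,"offset":[0,0,-30],"rotation":[0,0,0]},{"gripper":-1,"offset":[0,0,-70],"rotation":[0,0,0]},{"gripper":-1,"offset":[0,0,-110],"rotation":[0,0,0]},{"gripper":-1,"offset":[0,0,-140],"rotation":[0,0,0]},{"gripper":-1,"offset":[0,0,-155],"rotation":[0,0,0]},{"gripper":-1,"offset":[0,0,-160],"rotation":[0,0,0]},{"gripper":-1,"offset":[0,0,-160],"rotation":[0,0,0]},{"gripper":-1,"offset":[0,0,-160],"rotation":[0,0,0]}]'; python3 to.py .5474 -.2983 .2 8; python3 - <<'E'
from h import *
from station import ctrl
d=ctrl.get_image("wrist"); cv2.imwrite("pics/w3.png",d["image"][:,:,::-1])
E
```

```text
t: 10.35
tool_pos: [0.5207, -0.0985, 0.0543]
tool_rot: [-3.133, -0.219, 0.003]
contact_force: [0.3, 0.2, 0.7]
opening: 0.0851
grip_force: 0.0
t: 11.35
tool_pos: [0.5206, -0.0985, 0.2126]
tool_rot: [-3.133, -0.219, 0.004]
contact_force: [-0.2, -0.9, -0.6]
opening: 0.0851
grip_force: 0.0
t 11.35 pos [ 0.5206 -0.0985  0.2126] off [ -1.2 201.6  12.3] rot [-0.001  0.003  0.   ] F [-0.2 -0.9 -0.6] open 0.0851
```

View pics/w3.png

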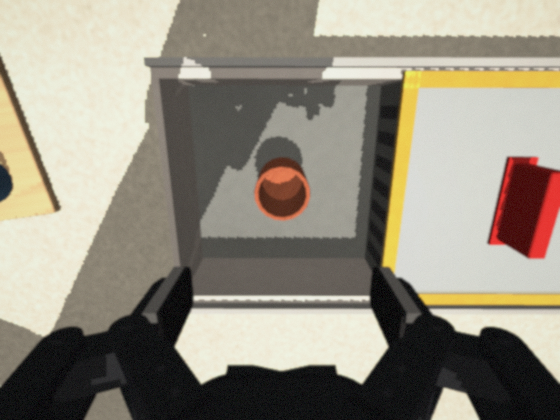

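The cup stands upright in the bay at (282,193), clear of the window. I move over the handle, then down on it.

```bash
python3 -m handwheel '[{"gripper":-1,"offset":[0,35,0],"rotation":[0,0,0]},{"gripper":-1,"offset":[0,80,0],"rotation":[0,0,0]},{"gripper":-1,"offset":[0,125,0],"rotation":[0,0,0]},{"gripper":-1,"offset":[0,165,0],"rotation":[0,0,0]},{"gripper":-1,"offset":[-1,190,0],"rotation":[0,0,0]},{"gripper":-1,"offset":[-1,202,0],"rotation":[0,0,0]},{"gripper":-1,"offset":[-1,202,0],"rotation":[0,0,0]},{"gripper":-1,"offset":[-1,202,0],"rotation":[0,0,0]}]'; python3 to.py .5474 -.2983 .106 8; python3 - <<'E'
from h import *
from station import ctrl
d=ctrl.get_image("wrist"); im=d["image"]
cv2.imwrite("pics/w4.png",im[:,:,::-1])
for x in (-.035,.035):
  for y in(-.007,.007):
    p=np.array([.5474,-.2983])+x*np.array([.9904,.1385])+y*np.array([-.1385,.9904]); print(proj(d,[*p,.136]))
E
```

```text
t: 12.4
tool_pos: [0.5485, -0.2978, 0.2142]
tool_rot: [-3.133, -0.221, 0.0]
contact_force: [0.0, 1.2, 0.2]
opening: 0.0855
grip_force: 0.0
t 12.4 pos [ 0.5485 -0.2978  0.2142] off [ -1.2   0.4 108.2] rot [-0.001  0.     0.001] F [0.  1.2 0.2] open 0.0855
[290.20687513 259.76403625]
[272.68025995 259.74321268]
[291.22190029 173.35449855]
[271.99287894 173.32888503]
```

View pics/w4.png

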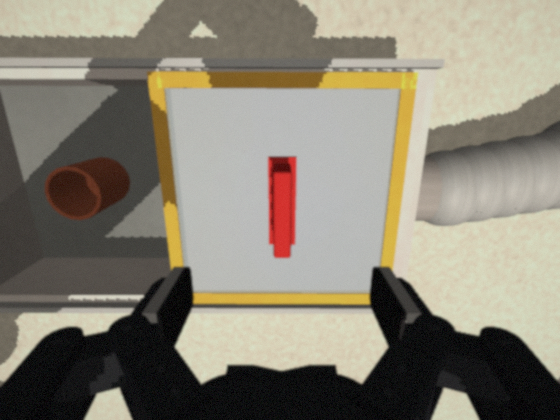

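The handle top is centred at about (282,212), against a predicted (281.5,216), so it is between the fingers. I descend and grip.

```bash
python3 -m handwheel '[{"gripper":-1,"offset":[0,0,30],"rotation":[0,0,0]},{"gripper":-1,"offset":[0,0,60],"rotation":[0,0,0]},{"gripper":-1,"offset":[0,0,85],"rotation":[0,0,0]},{"gripper":-1,"offset":[0,0,100],"rotation":[0,0,0]},{"gripper":-1,"offset":[0,0,107],"rotation":[0,0,0]},{"gripper":-1,"offset":[0,0,108],"rotation":[0,0,0]},{"gripper":-1,"offset":[0,0,108],"rotation":[0,0,0]},{"gripper":0,"offset":[0,0,108],"rotation":[0,0,0]}]' && python3 -m handwheel '[{"gripper":0.4,"offset":[0,0,0],"rotation":[0,0,0]},{"gripper":0.6,"offset":[0,0,0],"rotation":[0,0,0]},{"gripper":0.8,"offset":[0,0,0],"rotation":[0,0,0]},{"gripper":1,"offset":[0,0,0],"rotation":[0,0,0]},{"gripper":1,"offset":[0,0,0],"rotation":[0,0,0]},{"gripper":1,"offset":[0,0,0],"rotation":[0,0,0]},{"gripper":1,"offset":[0,0,0],"rotation":[0,0,0]},{"gripper":1,"offset":[0,0,0],"rotation":[0,0,0]}]' 40; python3 to.py .5197 -.1003 .106 8
```

```text
t: 13.45
tool_pos: [0.549, -0.2993, 0.1074]
tool_rot: [3.133, 0.219, 0.002]
contact_force: [0.2, 0.3, -0.0]
opening: 0.0701
grip_force: 0.0
t: 14.45
tool_pos: [0.5485, -0.2989, 0.1065]
tool_rot: [-3.134, -0.219, 0.0]
contact_force: [-1.5, 0.8, 3.0]
opening: 0.0134
grip_force: 41.7
t 14.45 pos [ 0.5485 -0.2989  0.1065] off [  -0.8 -200.7    0.5] rot [-0.  0.  0.] F [-1.5  0.8  3. ] open 0.0134
```

```bash
python3 -m handwheel '[{"gripper":1,"offset":[0,-10,0],"rotation":[0,0,0]},{"gripper":1,"offset":[0,-30,0],"rotation":[0,0,0]},{"gripper":1,"offset":[0,-55,0],"rotation":[0,0,0]},{"gripper":1,"offset":[0,-80,0],"rotation":[0,0,0]},{"gripper":1,"offset":[0,-105,0],"rotation":[0,0,0]},{"gripper":1,"offset":[0,-130,0],"rotation":[0,0,0]},{"gripper":1,"offset":[0,-150,0],"rotation":[0,0,0]},{"gripper":1,"offset":[0,-165,0],"rotation":[0,0,0]}]'; python3 to.py .5197 -.1003 .106 8
```

```text
t: 15.45
tool_pos: [0.5255, -0.1341, 0.1065]
tool_rot: [3.134, 0.22, 0.001]
contact_force: [2.7, -3.3, 0.2]
opening: 0.0136
grip_force: 41.5
t 15.45 pos [ 0.5255 -0.1341  0.1065] off [ -1.  -34.3   0.4] rot [ 0.    -0.001  0.001] F [ 2.7 -3.3  0.2] open 0.0136
```

```bash
python3 -m handwheel '[{"gripper":1,"offset":[0,-7,0],"rotation":[0,0,0]},{"gripper":1,"offset":[0,-13,0],"rotation":[0,0,0]},{"gripper":1,"offset":[0,-19,0],"rotation":[0,0,0]},{"gripper":1,"offset":[0,-24,0],"rotation":[0,0,0]},{"gripper":1,"offset":[0,-28,0],"rotation":[0,0,0]},{"gripper":1,"offset":[0,-30,0],"rotation":[0,0,0]},{"gripper":1,"offset":[0,-31,0],"rotation":[0,0,0]},{"gripper":1,"offset":[0,-31,0],"rotation":[0,0,0]}]'; python3 to.py .5197 -.1003 .106 8
```

```text
t: 16.45
tool_pos: [0.5214, -0.1047, 0.1064]
tool_rot: [-3.134, -0.219, -0.001]
contact_force: [4.2, -0.8, 1.2]
opening: 0.0135
grip_force: 41.7
t 16.45 pos [ 0.5214 -0.1047  0.1064] off [-1.1 -4.6  0.4] rot [-0.    -0.001  0.   ] F [ 4.2 -0.8  1.2] open 0.0135
```

```bash
python3 -m handwheel '[{"gripper":1,"offset":[0,-1,0],"rotation":[0,0,0]},{"gripper":1,"offset":[0,-2,0],"rotation":[0,0,0]},{"gripper":1,"offset":[0,-3,0],"rotation":[0,0,0]},{"gripper":1,"offset":[0,-4,0],"rotation":[0,0,0]},{"gripper":1,"offset":[0,-5,0],"rotation":[0,0,0]},{"gripper":1,"offset":[0,-5,0],"rotation":[0,0,0]},{"gripper":1,"offset":[0,-5,0],"rotation":[0,0,0]},{"gripper":1,"offset":[0,-5,0],"rotation":[0,0,0]}]'; python3 to.py .5197 -.1003 .106 8
```

```text
t: 17.45
tool_pos: [0.5209, -0.1013, 0.1065]
tool_rot: [3.131, 0.219, 0.002]
contact_force: [6.2, -6.7, -0.8]
opening: 0.0133
grip_force: 41.3
t 17.45 pos [ 0.5209 -0.1013  0.1065] off [-1.1 -1.2  0.5] rot [ 0.003 -0.001 -0.   ] F [ 6.2 -6.7 -0.8] open 0.0133
```

```bash
python3 -m handwheel '[{"gripper":1,"offset":[0,-0.5,0],"rotation":[0,0,0]},{"gripper":1,"offset":[0,-1,0],"rotation":[0,0,0]},{"gripper":1,"offset":[0,-1.5,0],"rotation":[0,0,0]},{"gripper":1,"offset":[0,-2,0],"rotation":[0,0,0]},{"gripper":1,"offset":[0,-2.5,0],"rotation":[0,0,0]},{"gripper":1,"offset":[0,-2.5,0],"rotation":[0,0,0]},{"gripper":1,"offset":[0,-2.5,0],"rotation":[0,0,0]},{"gripper":1,"offset":[0,-2.5,0],"rotation":[0,0,0]}]'; python3 to.py .5197 -.1003 .106 8
```

```text
t: 18.45
tool_pos: [0.521, -0.1013, 0.1065]
tool_rot: [3.126, 0.218, 0.003]
contact_force: [6.9, -16.1, -3.6]
opening: 0.0134
grip_force: 41.0
t 18.45 pos [ 0.521  -0.1013  0.1065] off [-1.1 -1.2  0.5] rot [ 0.008 -0.001 -0.001] F [  6.9 -16.1  -3.6] open 0.0134
```

The window is at its stop: no further motion, and the force rose to 16 N. I release and rise.

```bash
python3 -m handwheel '[{"gripper":0.5,"offset":[0,0,0],"rotation":[0,0,0]},{"gripper":0,"offset":[0,0,0],"rotation":[0,0,0]},{"gripper":-0.6,"offset":[0,0,0],"rotation":[0,0,0]},{"gripper":-1,"offset":[0,0,0],"rotation":[0,0,0]},{"gripper":-1,"offset":[0,0,0],"rotation":[0,0,0]},{"gripper":-1,"offset":[0,0,0],"rotation":[0,0,0]},{"gripper":-1,"offset":[0,0,-15],"rotation":[0,0,0]},{"gripper":-1,"offset":[0,0,-45],"rotation":[0,0,0]}]'; python3 -m handwheel '[{"gripper":-1,"offset":[0,0,-30],"rotation":[0,0,0]},{"gripper":-1,"offset":[0,0,-60],"rotation":[0,0,0]},{"gripper":-1,"offset":[0,0,-80],"rotation":[0,0,0]},{"gripper":-1,"offset":[0,30,-80],"rotation":[0,0,0]},{"gripper":-1,"offset":[0,75,-80],"rotation":[0,0,0]},{"gripper":-1,"offset":[0,115,-80],"rotation":[0,0,0]},{"gripper":-1,"offset":[0,140,-80],"rotation":[0,0,0]},{"gripper":-1,"offset":[0,150,-80],"rotation":[0,0,0]}]'; python3 - <<'E'
from h import *
from station import ctrl
a=ctrl.get_image("wrist")["image"]; b=ctrl.get_image("top")["image"]
cv2.imwrite("pics/end.png",cv2.resize(np.hstack([a,b])[:,:,::-1],(800,300),interpolation=cv2.INTER_AREA))
E
```

```text
t: 19.45
tool_pos: [0.5193, -0.0971, 0.1513]
tool_rot: [-3.133, -0.219, 0.004]
contact_force: [1.3, -0.9, 0.3]
opening: 0.0857
grip_force: 0.0
t: 20.45
tool_pos: [0.541, -0.2469, 0.2313]
tool_rot: [-3.133, -0.218, 0.0]
contact_force: [0.1, 0.8, 0.3]
opening: 0.0856
grip_force: 0.0
```

View pics/end.png

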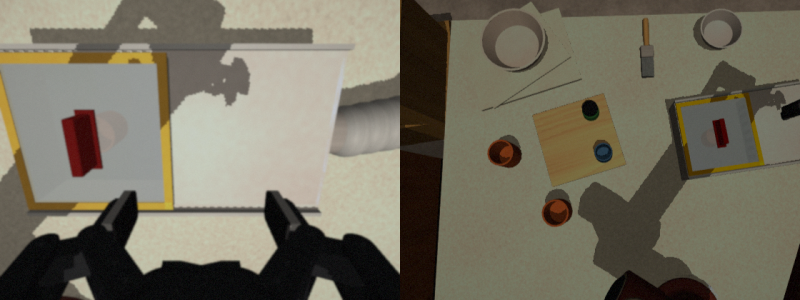

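The window covers the bay out to the end wall (top view, x 675–765). The cup shows through it near (715,135), and the blue cup still stands at (603,152). I hand the job in.

```bash
python3 -c "
from station import ctrl
print(ctrl.finish_job())"
```

```text
the job is handed in; nothing more can be done
None
```

The terracotta cup is upright in the bay, the guard window is shut against its stop, and the blue cup was left where it stood; I handed the job in at about 20.5 s, and no verdict came back.

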